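# Close the tool tote's lid, lift it by the handle and hold it level

### The job

Swing the raised lid of the plywood tool tote down until it lies fully closed over the screws, while the tote still stands on its board. Then take the tote by its bar handle, lift it straight up about 10 cm clear of the board and finish while still holding it there by the handle, level and steady, lid shut and the bottle and jar still standing in it. Do not tip the tote, and leave the other things on the bench where they are.

Things in the scene. Friction and masses are not known exactly. Their poses are not given: they have to be found in the camera images.
- tote: open plywood tote, 240 (x) x 210 (y) mm, walls 70 high, 10 thick, loose, 0.45 kg (0.75 loaded). Origin: centre of underside; x along the bar handle, z up. A partition at y = 0 parts it: the -y half holds screws and has the lid, the open +y half holds bottle and jar in two bays (-x and +x). At each end (x = +-115 mm) an upright 50 mm wide (y), 138 mm high, carries the handle
- tote_handle (a point): middle of the fixed bar handle, 127 mm above the tote's underside, within 20 mm sideways of the loaded tote's centre of mass. Hardwood bar, flat-sided, 18 mm wide (y), 22 mm tall (116 to 138 mm above the underside), 220 mm long (x); 39 mm free below it when the lid is shut
- cover (a joint): lid angle in rad: 0 = closed, flat on the tote at 70 mm height; grows as it opens, pi/2 = upright, stop at 1.9. Starts open, 1.15 to 1.75. The hinge is stiff: the lid stays where it is left and must be pushed all the way down (1 to 2 N near its free edge)
- cover_hinge (a point): middle of the lid's hinge line, on the outer top edge of the tote's -y wall (tote frame y = -105, z = 70.5 mm); the line runs along the tote's x. The lid is a plywood sheet 216 mm long (x), 100 mm from hinge to free edge, 6 mm thick, no knob; closing, its free edge swings towards +y and ends under the handle, passing clear of it
- cover_edge (a point): middle of the lid's free edge, on the face that is its top when closed (outer side when open); 100 mm from the hinge
- board: white cutting board, 270 x 240 x 20 mm, fixed to the bench, the tote stands on it; origin at the centre of its underside, top 20 mm above
- bottle: white glue bottle, 50 mm diameter, 100 mm tall, about 0.11 kg, standing loose in one bay of the tote's open half (floor 8 mm above the tote's underside); origin at the centre of its underside, z up
- jar: glass jar with a steel cap, 60 mm diameter, 70 mm tall, about 0.11 kg, standing loose in the other bay; origin at the centre of its underside, z up
- mug: bystander: white mug, 80 mm diameter, 95 mm tall; origin at the centre of its underside
- tin: bystander: steel tin, 74 mm diameter, 110 mm tall; origin at the centre of its underside
- screwdriver: bystander: screwdriver lying on the bench along its own x; origin below its middle
- tape: bystander: cardboard-coloured roll of tape lying flat, 90 mm diameter, 25 mm tall; origin at the centre of its underside
- clamp: bystander: small bar clamp lying flat, 160 mm bar along its own x; origin below the middle of the bar
Not all that is in view belongs to the job. Leave any green or purple look-alike of the jar alone.

How it is judged:
By the outcome, as a careful person would: the job done as asked, in the order asked, and still so for the second after the job is handed in, while the arm keeps its last pose, push and grip.
It also fails if it takes over 53 s, if anything falls off the work surface, if the arm or the gripper's body presses on something with over 40 N, if the wrist force passes 120 N, or if a joint passes its speed limit or range.

### The arm

A 6-joint arm with a two-finger parallel gripper is mounted at the origin on the work surface. World frame = base frame: x ahead of the robot, y to its left, z up, the work surface at z = 0. Lengths are in m, angles in rad, forces in N, time in s.
With the tool pointing down it reaches from about 0.25 to 0.775 m from the base axis. Payload 4 kg.
Tool frame: the origin (TCP) lies at the very end of the fingers, on their centre line; the grasp point (between the pads) lies 19 mm behind it (robot.hold_point_z is the distance from the TCP to the grasp point, in m); z points along the fingers, y is the line along which they close (so a half turn about z gives the same grasp; the last joint's range is limited). The gripper opens to 94 mm and grips with 3 to 60 N. Pads are 16 mm wide; open, the fingers measure 119 mm over their backs; the gripper's body (75 mm by 177 mm) begins 78 mm behind the grasp point.
Start: joints at [1.106, 0.087, 1.371, -0, 1.684, -0.103], TCP at [0.195, 0.514, 0.206] pointing down, gripper open.
Joint ranges: [-3.1, 3.1], [-0.76, 2.03], [0.27, 2.55], [-1.08, 4.22], [0.17, 2.65], [-2.57, 2.57]. Speed limits (rad/s): [2.79, 2.79, 3.14, 3.14, 3.14, 3.14].

### API

Orientations are given as [roll, pitch, yaw] about the fixed x, y, z axes, in that order (R = Rz(yaw) Ry(pitch) Rx(roll)).
In Python, from bench import robot gives the robot as it stands.
- The arm moves only by the tool carry_out, never from a script. Its argument "steps" is a list of rows, each a list of 3 entries, a list of its own where there are three numbers: the shift along the tool's x, y, z in m, then the turn about the tool's z in units of 10 degrees (1.0 is 10 degrees), then the closure, from -1 (fully open) to 1 (shut). In form: [[[tx, ty, tz], roll, jaw], ...]. A call has 1 to 10 rows; each row is the pose to reach, as a shift and turn from the pose commanded when the call began, along the tool's axes at that moment; what a row does not reach only later rows make up. A row lasts 1/8 s, in which the tool goes at most 62.5 mm and 10.7 degrees, less where a joint would pass 70% of its speed; a pose out of reach is approached as far as the arm can. A call with a gripper value outside its range is refused whole. The fingers move at their own pace and stop on an object; the grip force is fixed at half the most. Time passes only in rows, so rows that repeat a pose let the fingers close. It gives the time, the measured TCP pose, the force, the opening and the grip force at its end, in the units of the state.
- robot.get_obs(): the state, without advancing time (a new reading comes with each control period).
- robot.snapshot(name): name is "scene" or "top"; returns a dict with "image" (384x512x3 uint8, red, green, blue), "z_map" (384x512 float32, m along the optical axis (not along the pixel's ray), 0 where there is no reading), "mtx" (3x3 intrinsics, pixels), "R" (3x3) and "t" (3): a world point X has camera coordinates R X + t. Camera axes: x right, y down, z forward; pixel columns grow to the right and rows downward; lengths in m; the calibration is good to about 2 mm. A picture is of the moment at which its call begins.
- robot.close_job(): hands the job in; it is judged then, once.
The state is a dict: "time": time; "joint_positions": joint angles; "qvel": joint speeds; "joint_torque": joint torques, N m; "tool_pos": TCP position; "ee_rot": TCP orientation; "wrist_force": force on the tool from outside, world axes, zero at the start; "wrist_torque": the same for the moment, N m; "width": finger opening in m; "finger_force": force on a finger pad.
Only numpy, scipy, OpenCV 4.12 (cv2) and the standard library are available. Lean on these libraries where they do the work, as an engineer would, in place of code of your own. Each camera call takes 0.05 s, during which the arm holds its last target. There are 200 camera calls.

## Working session

There is one attempt and no reset: what is moved stays moved. The work goes in short steps, Python scripts to look and compute and a tool call to move; the robot and the scene stay as the last step left them, time stands still between calls to the robot, and variables do not carry over. Pictures are saved under pics/ and viewed, at most 10 in all, crops included, and the job is handed in when it is done.

Besides the shell and the picture viewer there is one more tool, called after "Emit:" as name(argument=value, ...) on one line, values as JSON. carry_out: Moves the arm, as the interface text tells. Its arguments: {"type":"object","properties":{"steps":{"type":"array","items":{"type":"array"}}},"required":["steps"]}

```bash
mkdir -p pics; cat > h.py <<'E'
import numpy as np, cv2
from bench import robot
def snap(n):
    s=robot.snapshot(n); return s
def cloud(s):
    z=s["z_map"]; v,u=np.indices(z.shape); K=s["mtx"]
    c=np.stack([(u-K[0,2])/K[0,0]*z,(v-K[1,2])/K[1,1]*z,z],-1)
    return (c-s["t"])@s["R"]
E
python3 - <<'E'
from h import *
for n in("scene","top"):
    s=snap(n); cv2.imwrite(f"pics/{n}0.png",s["image"][...,::-1]); np.savez(f"{n}0.npz",**s)
    print(n,-s["R"].T@s["t"],(s["z_map"]>0).mean())
print(robot.get_obs())
E
```

```text
scene [1.27687011 0.48092459 0.88597444] 0.990997314453125
top [ 0.26734025 -0.05201008  1.56598466] 0.9958953857421875
{'time': 0.1, 'joint_positions': array([ 1.10589518e+00,  8.78845645e-02,  1.37207209e+00, -3.00931316e-06,
        1.68359722e+00, -1.03072514e-01]), 'qvel': array([ 0.00032752, -0.00180513, -0.00196356, -0.0006304 ,  0.00032901,
       -0.00056146]), 'joint_torque': array([ 1.93830332e-03, -3.41250622e+01, -3.03302908e+01,  7.20013515e-02,
        3.04231129e-02, -1.11903298e-04]), 'tool_pos': array([0.1944648 , 0.5139565 , 0.20443507]), 'ee_rot': array([-3.13964154e+00, -1.98814598e-04,  2.77976349e+00]), 'wrist_force': array([-0.13278091, -0.1261935 , -0.34826541]), 'wrist_torque': array([ 0.01080062,  0.02241297, -0.03265841]), 'finger_force': 0.0, 'width': 0.09389391104335264}
```

View pics/scene0.png

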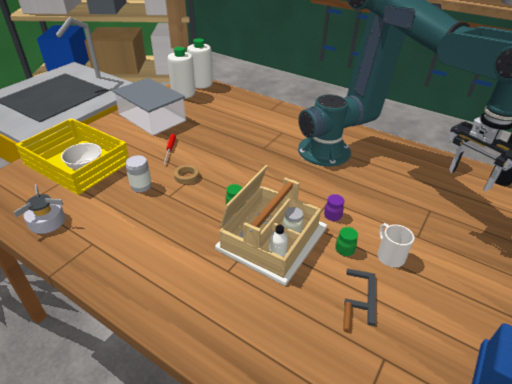

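View pics/top0.png

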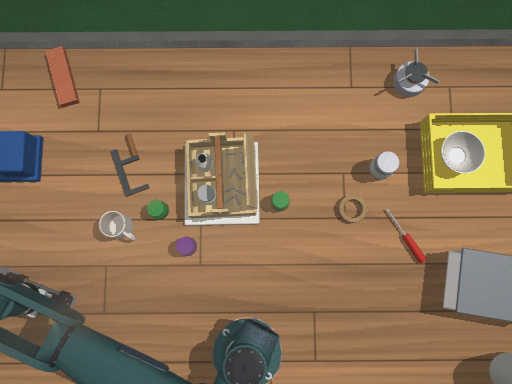

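The scene view shows the tote at about (272,230) with its lid raised on the far-left side. In the top view, the tote spans u 184–258, v 134–222. Its brown handle runs along the image vertical at u≈218 (world x) and the lid stands at u≈250 (the world −y side). A green jar stands beyond it at (281,201).

```bash
python3 - <<'E'
from h import *
for n in("top","scene"):
    s=dict(np.load(f"{n}0.npz")); P=cloud(s); im=s["image"]; hsv=cv2.cvtColor(im,cv2.COLOR_RGB2HSV)
    print(n)
    if n=="top":
        roi=np.zeros(P.shape[:2],bool); roi[130:228,180:272]=1
    else:
        roi=np.zeros(P.shape[:2],bool); roi[160:275,215:330]=1
    Z=P[...,2]
    # handle: brown more saturated/redder than plywood
    m=roi&(abs(Z-.155)<.012)&(hsv[...,0]<14)&(hsv[...,1]>120)
    q=P[m]; print("handle",m.sum(),q.mean(0),q.min(0),q.max(0), np.unique(np.round(q[:,2],3))[-5:])
    (cx,cy),(w,h),a=cv2.minAreaRect((q[:,:2]*1000).astype(np.float32)); print("rect",cx,cy,w,h,a)
    vx,vy,x0,y0=cv2.fitLine(q[:,:2].astype(np.float32),cv2.DIST_HUBER,0,.01,.01).ravel(); print("axis deg",np.degrees(np.arctan(vy/vx)),x0,y0)
    hy=y0+(P[...,0]-x0)*vy/vx
    m=roi&(Z>.105)&(P[...,1]<hy-.03); q=P[m]; print("lid",m.sum(),q.mean(0),q.min(0),q.max(0))
    c=q-q.mean(0); U,S,V=np.linalg.svd(c,full_matrices=False); print("lid normal",V[2],S)
    m=roi&(Z>.012)&(Z<.025)&(hsv[...,1]<50); q=P[m]
    print("board",cv2.minAreaRect((q[:,:2]*1000).astype(np.float32)))
    if n=="top":
        for v in range(140,215,12): print(v,[(u,round(float(P[v,u,1]),3),round(float(Z[v,u]),3)) for u in range(236,262,3)])
E
```

```text
top
handle 346 [0.54108206 0.07939924 0.15758146] [0.43812683 0.06703281 0.14897628] [0.65186476 0.09007592 0.16655005] [0.162 0.163 0.164 0.165 0.167]
rect 544.7741088867188 79.26301574707031 214.10020446777344 16.572019577026367 2.4292209148406982
axis deg 2.771415 0.5410821 0.07939924
lid 718 [ 0.53496235 -0.01533676  0.21636721] [ 0.26734025 -0.05201008  0.1050426 ] [0.65739748 0.00195844 1.56598466]
lid normal [ 0.05293707 -0.99849725 -0.0141743 ] [7.87090553 1.60378514 0.21411568]
board ((534.055908203125, 80.86759948730469), (268.0051574707031, 239.1022491455078), 1.048701286315918)
140 [(236, 0.031, 0.092), (239, 0.022, 0.082), (242, 0.012, 0.09), (245, -0.001, 0.188), (248, -0.009, 0.159), (251, -0.017, 0.129), (254, -0.024, -0.004), (257, -0.034, -0.01), (260, -0.044, -0.005)]
152 [(236, 0.034, 0.028), (239, 0.025, 0.023), (242, 0.014, 0.032), (245, -0.001, 0.191), (248, -0.009, 0.167), (251, -0.017, 0.132), (254, -0.026, 0.099), (257, -0.034, 0.025), (260, -0.044, -0.002)]
164 [(236, 0.034, 0.026), (239, 0.024, 0.026), (242, 0.014, 0.032), (245, -0.001, 0.185), (248, -0.00
[... 790 characters left out ...]
, -0.007, 0.093), (251, -0.016, 0.088), (254, -0.025, 0.091), (257, -0.033, 0.02), (260, -0.043, -0.005)]
scene
handle 216 [0.56031352 0.08686093 0.15615365] [0.44171787 0.0745936  0.1433319 ] [0.65253083 0.09517879 0.16161778] [0.158 0.159 0.16  0.161 0.162]
rect 547.2192993164062 82.39111328125 210.51556396484375 18.188480377197266 3.1019670963287354
axis deg 1.2546037 0.549494 0.08743924
lid 631 [ 0.55753418 -0.00660876  0.15452417] [ 0.42523089 -0.02446765  0.10509986] [0.65710878 0.05463276 0.19216737]
lid normal [-0.00868953  0.96818095 -0.25010028] [1.6602728  0.68283162 0.21073638]
board ((387.6106262207031, 124.1122055053711), (230.264404296875, 609.122314453125), 81.31897735595703)
```

Emit:
carry_out(steps=[[[-0.055,-0.042,-0.05],-0.25,1],[[-0.11,-0.085,-0.076],-0.5,1],[[-0.16,-0.127,-0.076],-0.75,1],[[-0.21,-0.165,-0.076],-1,1],[[-0.26,-0.205,-0.076],-1.25,1],[[-0.31,-0.245,-0.076],-1.5,1],[[-0.36,-0.285,-0.076],-1.75,1],[[-0.42,-0.33,-0.076],-2,1],[[-0.48,-0.375,-0.076],-2.32,1],[[-0.533,-0.417,-0.076],-2.32,1]])

```text
time: 1.35
tool_pos: [0.5097, -0.0067, 0.281]
ee_rot: [3.141, -0.0, -3.098]
wrist_force: [-0.1, 1.3, 0.2]
width: 0.0004
finger_force: 0.0
```

Emit:
carry_out(steps=[[[0,0,0],0,1],[[0,0,0],0,1]])

```text
time: 1.6
tool_pos: [0.5088, -0.0046, 0.2809]
ee_rot: [3.141, -0.001, -3.099]
wrist_force: [-0.6, -0.3, -0.9]
width: 0.0003
finger_force: 0.0
```

Emit:
carry_out(steps=[[[-0.017,-0.03,0],0,1],[[-0.033,-0.062,0],0,1],[[-0.033,-0.062,0.03],0,1],[[-0.033,-0.062,0.07],0,1],[[-0.033,-0.062,0.1],0,1],[[-0.033,-0.062,0.115],0,1],[[-0.033,-0.062,0.115],0,1]])

```text
time: 2.48
tool_pos: [0.5441, -0.064, 0.166]
ee_rot: [3.141, -0.001, -3.097]
wrist_force: [-1.0, -0.3, 0.2]
width: 0.0005
finger_force: 0.0
```

Emit:
carry_out(steps=[[[0,0.02,0],0,1],[[0,0.035,-0.003],0,1],[[0,0.042,-0.003],0,1],[[0,0.05,0],0,1],[[0,0.057,0.001],0,1],[[0,0.064,0.005],0,1],[[0,0.071,0.009],0,1],[[0,0.078,0.014],0,1],[[0,0.084,0.019],0,1],[[0,0.084,0.019],0,1]])

```text
time: 3.72
tool_pos: [0.5406, 0.0192, 0.1465]
ee_rot: [3.141, -0.002, -3.098]
wrist_force: [-0.5, -1.0, -0.6]
width: 0.0006
finger_force: 0.0
```

```bash
python3 - <<'E'
from h import *
s=snap("scene"); cv2.imwrite("pics/s1.png",cv2.resize(s["image"][130:300,190:400,::-1],None,fx=3,fy=3))
E
```

```text
(no output)
```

View pics/s1.png

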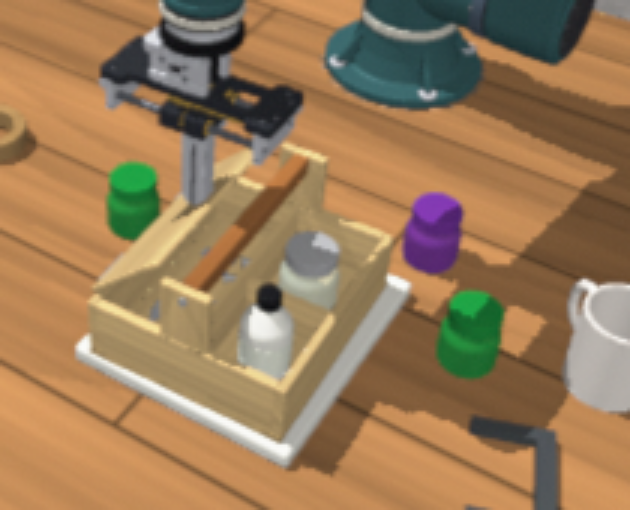

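The lid (crop, about (185,230)) is following the finger down at around 0.7 rad, and the tote hasn't moved on its board.

Emit:
carry_out(steps=[[[0,0.005,0.006],0,1],[[0,0.01,0.012],0,1],[[0,0.014,0.019],0,1],[[0,0.018,0.027],0,1],[[0,0.02,0.034],0,1],[[0,0.022,0.041],0,1],[[0,0.022,0.045],0,1],[[0,0.022,0.048],0,1],[[0,0.022,0.049],0,1],[[0,0.022,0.049],0,1]])

```text
time: 5.03
tool_pos: [0.5403, 0.0405, 0.0985]
ee_rot: [-3.141, 0.0, -3.099]
wrist_force: [0.2, 0.0, 0.7]
width: 0.0006
finger_force: 0.0
```

Emit:
carry_out(steps=[[[0,0,0.001],0,1],[[0,0,0.002],0,1],[[0,0,0.002],0,1]])

```text
time: 5.4
tool_pos: [0.5404, 0.0406, 0.0968]
ee_rot: [3.142, 0.001, -3.099]
wrist_force: [0.1, 0.5, 1.5]
width: 0.0007
finger_force: 0.7
```

Emit:
carry_out(steps=[[[0,0,0.001],0,1],[[0,0,0.002],0,1],[[0,0,0.003],0,1],[[0,0,0.003],0,1]])

```text
time: 5.9
tool_pos: [0.5405, 0.0406, 0.0966]
ee_rot: [-3.141, 0.002, -3.098]
wrist_force: [-4.5, 0.2, 12.1]
width: 0.0005
finger_force: 6.0
```

Emit:
carry_out(steps=[[[0,0,-0.005],0,1],[[0,0,-0.04],0,1],[[0,0,-0.08],0,1],[[0,-0.03,-0.12],0,0],[[0,-0.1,-0.16],0,-1],[[0,-0.15,-0.185],0,-1],[[0,-0.15,-0.185],0,-1],[[0,-0.15,-0.185],0,-1]])

```text
time: 6.9
tool_pos: [0.5466, -0.1094, 0.2778]
ee_rot: [3.141, -0.001, -3.1]
wrist_force: [-0.2, 0.3, 0.5]
width: 0.0467
finger_force: 0.0
```

```bash
python3 - <<'E'
from h import *
s=snap("top"); im=s["image"]; P=cloud(s); Z=P[...,2]
cv2.imwrite("pics/t2.png",cv2.resize(im[110:240,160:300,::-1],None,fx=4,fy=4))
hsv=cv2.cvtColor(im,cv2.COLOR_RGB2HSV); roi=np.zeros(Z.shape,bool); roi[125:232,175:262]=1
m=roi&(abs(Z-.157)<.012)&(hsv[...,0]<14)&(hsv[...,1]>120)&(P[...,1]>.05); q=P[m]
print("handle",m.sum(),q.mean(0),cv2.minAreaRect((q[:,:2]*1000).astype(np.float32)))
vx,vy,x0,y0=cv2.fitLine(q[:,:2].astype(np.float32),cv2.DIST_HUBER,0,.01,.01).ravel(); print(np.degrees(np.arctan(vy/vx)),x0,y0)
t=cloud(snap("scene"))
for Q,n in((P,"top"),(t,"scene")):
  for a,b in((-.02,.0),(0,.02),(.02,.04),(.04,.06)):
    k=(abs(Q[...,0]-.545)<.09)&(Q[...,1]>a)&(Q[...,1]<b)&(Q[...,2]<.2); print(n,a,k.sum(),np.percentile(Q[k][:,2],[5,50,95]).round(4))
E
```

```text
handle 270 [0.5457168  0.08009505 0.15746044] ((544.6929931640625, 79.41443634033203), (214.52481079101562, 16.178070068359375), 2.178483009338379)
2.4152396 0.5714085 0.081293315
top -0.02 96 [0.0903 0.0961 0.1014]
top 0 240 [0.0906 0.0957 0.1016]
top 0.02 394 [0.0906 0.0962 0.1015]
top 0.04 346 [0.0902 0.0962 0.1013]
scene -0.02 277 [0.094  0.0973 0.0999]
scene 0 275 [0.0948 0.0973 0.0998]
scene 0.02 249 [0.0946 0.0973 0.0999]
scene 0.04 43 [0.0266 0.0335 0.0995]
```

View pics/t2.png

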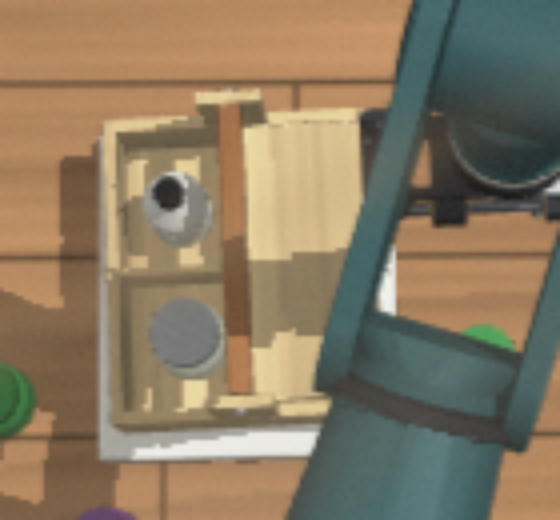

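The lid is flat at z≈0.097, and the handle (crop, about (235,250)) is centred at (0.545, 0.0795) with yaw 2.4°. The bottle and jar are standing in their bays at (175,205) and (187,333), roughly symmetric about the middle of the handle.

Emit:
carry_out(steps=[[[-0.001,0.04,0],0,0],[[-0.003,0.09,0],0,0],[[-0.005,0.14,0],0,0],[[-0.006,0.18,0],0,0],[[-0.006,0.189,0],0,0],[[-0.006,0.189,0.03],0,0],[[-0.006,0.189,0.06],0,0],[[-0.006,0.189,0.09],0,0],[[-0.006,0.189,0.09],0,0]])

```text
time: 8.12
tool_pos: [0.5422, 0.0797, 0.1848]
ee_rot: [-3.141, -0.008, -3.098]
wrist_force: [0.3, 0.5, 0.1]
width: 0.0469
finger_force: 0.0
```

Emit:
carry_out(steps=[[[0,0,0.02],0,0],[[0,0,0.04],0,0],[[0,0,0.055],0,0],[[0,0,0.06],0,0],[[0,0,0.06],0,0]])

```text
time: 8.75
tool_pos: [0.5447, 0.0799, 0.1288]
ee_rot: [3.142, 0.0, -3.098]
wrist_force: [0.2, 0.2, 0.3]
width: 0.0468
finger_force: 0.0
```

```bash
python3 - <<'E'
from h import *
s=snap("scene"); cv2.imwrite("pics/s3.png",cv2.resize(s["image"][130:300,190:400,::-1],None,fx=3,fy=3))
E
```

```text
(no output)
```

View pics/s3.png

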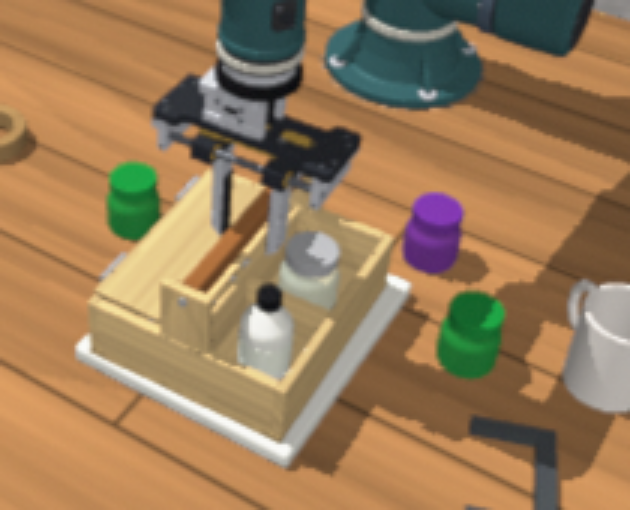

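The fingers straddle the bar at about (222,225) and (278,240), and the lid is shut. Next I close the gripper.

Emit:
carry_out(steps=[[[0,0,0],0,1],[[0,0,0],0,1],[[0,0,0],0,1],[[0,0,0],0,1],[[0,0,0],0,1],[[0,0,0],0,1]])

```text
time: 9.55
tool_pos: [0.5446, 0.0797, 0.1287]
ee_rot: [-3.141, 0.0, -3.098]
wrist_force: [0.0, -1.1, 1.0]
width: 0.0177
finger_force: 30.0
```

Emit:
carry_out(steps=[[[0,0,-0.002],0,1],[[0,0,-0.005],0,1],[[0,0,-0.009],0,1],[[0,0,-0.013],0,1],[[0,0,-0.017],0,1],[[0,0,-0.02],0,1],[[0,0,-0.02],0,1],[[0,0,-0.02],0,1]])

```text
time: 10.55
tool_pos: [0.5444, 0.0798, 0.1483]
ee_rot: [3.142, -0.0, -3.098]
wrist_force: [-0.7, 0.1, -7.2]
width: 0.0178
finger_force: 30.0
```

```bash
python3 - <<'E'
from h import *
o=robot.get_obs(); print(o["wrist_force"],o["wrist_torque"],o["width"],o["tool_pos"])
s=snap("scene"); cv2.imwrite("pics/s4.png",cv2.resize(s["image"][130:300,190:400,::-1],None,fx=3,fy=3))
E
```

```text
[-0.7484817   0.07223208 -7.20353173] [-0.05195749 -0.00951855 -0.01163883] 0.017772507421921147 [0.54440554 0.07983834 0.14833741]
```

View pics/s4.png

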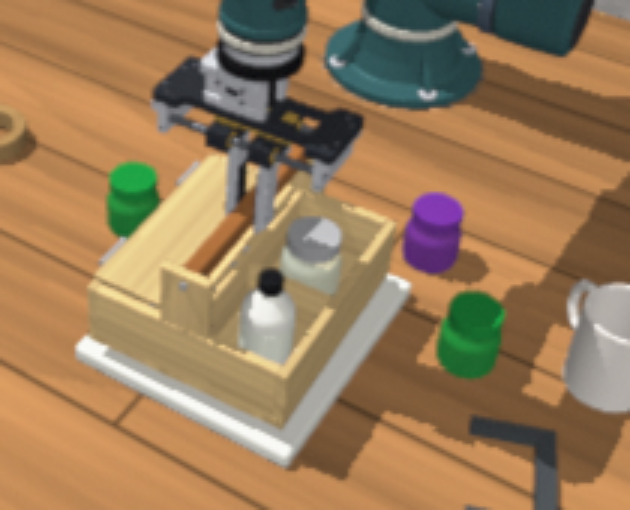

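The whole weight (7.2 N) is on the gripper with almost no tipping moment, and the tote hangs level just above the board. I'll lift the remaining 8 cm.

Emit:
carry_out(steps=[[[0,0,-0.004],0,1],[[0,0,-0.011],0,1],[[0,0,-0.02],0,1],[[0,0,-0.03],0,1],[[0,0,-0.041],0,1],[[0,0,-0.052],0,1],[[0,0,-0.063],0,1],[[0,0,-0.072],0,1],[[0,0,-0.078],0,1],[[0,0,-0.081],0,1]])

```text
time: 11.85
tool_pos: [0.5446, 0.0799, 0.2298]
ee_rot: [3.142, 0.0, -3.098]
wrist_force: [0.3, -0.9, -7.6]
width: 0.018
finger_force: 30.0
```

Emit:
carry_out(steps=[[[0,0,0],0,1],[[0,0,0],0,1],[[0,0,0],0,1],[[0,0,0],0,1],[[0,0,0],0,1],[[0,0,0],0,1]])

```text
time: 12.6
tool_pos: [0.5445, 0.0798, 0.2295]
ee_rot: [3.142, 0.0, -3.098]
wrist_force: [-0.9, 0.2, -7.0]
width: 0.0177
finger_force: 30.0
```

```bash
python3 - <<'E'
from h import *
o=robot.get_obs(); print(o["wrist_force"],o["wrist_torque"],o["width"],o["tool_pos"])
s=snap("scene"); cv2.imwrite("pics/s5.png",cv2.resize(s["image"][100:300,190:400,::-1],None,fx=3,fy=3)); Q=cloud(s)
k=(abs(Q[...,0]-.545)<.09)&(Q[...,1]>-.02)&(Q[...,1]<.04)&(abs(Q[...,2]-.197)<.025); q=Q[k]
c=np.linalg.lstsq(np.c_[q[:,:2],np.ones(len(q))],q[:,2],rcond=None)[0]; print("lid plane slopes",c,np.median(q[:,2]))
E
```

```text
[-0.94580763  0.1637958  -6.98683916] [-0.05364178 -0.00782184 -0.04588715] 0.01771258035064137 [0.54449792 0.07984999 0.22945539]
lid plane slopes [-0.00114097 -0.00206999  0.19881359] 0.19818717236586525
```

View pics/s5.png

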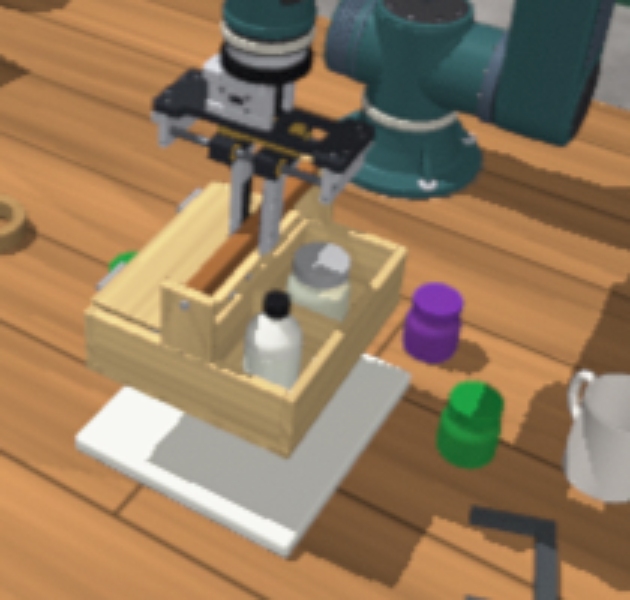

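The tote hangs level (lid slope under 0.3%) about 10 cm above the board. The lid is shut and the bottle (275,345) and jar (320,280) are standing.

```bash
python3 -c "
from bench import robot
print(robot.close_job())"
```

```text
the job is handed in; nothing more can be done
None
```

The job is handed in: the lid is fully shut, and the arm is holding the tote by its bar handle, level and steady about 10 cm above the board, with the bottle and jar still standing in it and nothing else on the bench touched.

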